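# Clear the magnifier off the package holder, shut the leaf and lock it with the pin

### The arm

A 6-joint arm with a two-finger parallel gripper is mounted at the origin on the work surface. World frame = base frame: x ahead of the robot, y to its left, z up, the work surface at z = 0. Lengths are in m, angles in degrees, forces in N, time in s.
With the tool pointing down it reaches from about 0.3 to 0.75 m from the base axis. Payload 8.5 kg.
Tool frame: the origin (TCP) lies on the centre line of the jaws, within the pads' length; the fingertips stand 25 mm ahead of it and the grasp point (between the pads) lies 6 mm ahead of it; z points along the fingers, y is the line along which they close (so a half turn about z gives the same grasp; the last joint's range is limited). The gripper opens to 85 mm and grips with 20 to 120 N. Pads are 22 mm wide; open, the fingers measure 114 mm over their backs; the gripper's body (76 mm by 85 mm) begins 54 mm behind the grasp point. The pads swing forward as they close: fully open they stand 13 mm farther back than shut.
Start: joints at [57.164, 21.807, 74.336, -0, 83.858, -12.336], TCP at [0.193, 0.515, 0.222] pointing down, gripper open.
Joint ranges: [-178.18, 178.18], [-50.72, 133.34], [12.68, 142.11], [-81.47, 261.47], [9.98, 163.14], [-165.26, 165.26]. Speed limits (degrees/s): [136.94, 136.94, 180, 180, 180, 180].

### API

Orientations are given as a 3x3 rotation matrix whose columns are the frame's x, y, z axes.
In Python, from rig import telemetry, optics, env gives the robot as it stands.
- The arm moves only by the tool send_rows, never from a script. Its argument "deltas" is a list that holds one entry, the list of rows, each a list of 7 numbers: the shift along the tool's x, y, z in m, then the turn, a rotation vector about the tool's x, y, z in rad, then the opening, from -1 (shut) to 1 (fully open), so that 0 is half open. In form: [[[x, y, z, ax, ay, az, grip], ...]]. A call has 1 to 12 rows; each row shifts and turns the commanded pose from where the row before left it, along the tool's axes as they then stand; what a row does not reach is not made up. A row lasts 1/8 s, in which the tool goes at most 62.5 mm and 10.7 degrees, less where a joint would pass 70% of its speed; a pose out of reach is approached as far as the arm can. A call is refused whole if a number of a shift passes 0.0625 or a number of a turn 0.188, either way. A call with a gripper value outside its range is refused whole. The fingers move at their own pace and stop on an object; "squeeze" is the grip in N (left out, the last holds). Time passes only in rows, so rows that do not move let the fingers close. It gives the time, the measured TCP pose, the force, the opening and the grip force at its end, in the units of the state.
- telemetry.observe(): the state, without advancing time (a new reading comes with each control period).
- optics.get_image(name): name is "side" or "top"; returns a dict with "image" (420x560x3 uint8, red, green, blue), "range_z" (420x560 float32, m along the optical axis (not along the pixel's ray), 0 where there is no reading), "K" (3x3 intrinsics, pixels), "rvec" (rotation vector, rad) and "tvec" (3), from world to camera coordinates, as OpenCV has them. Camera axes: x right, y down, z forward; pixel columns grow to the right and rows downward; lengths in m; the calibration is good to about 2 mm. A picture is of the moment at which its call begins.
- env.close_job(): hands the job in; it is judged then, once.
The state is a dict: "time_s": time; "q": joint angles; "qvel": joint speeds; "joint_efforts": joint torques, N m; "position": TCP position; "tool_rot": TCP orientation; "ft_force": force on the tool from outside, world axes, zero at the start; "wrist_torque": the same for the moment, N m; "grip_width": finger opening in m; "gripper_force": force on a finger pad.
Only numpy, scipy, OpenCV 4.12 (cv2) and the standard library are available. Lean on these libraries where they do the work, as an engineer would, in place of code of your own. Each camera call takes 0.05 s, during which the arm holds its last target. There are 200 camera calls.

### The job

Somebody left the stand magnifier on the package in the hinged-leaf holder: lift it off and stand it upright in the empty bay of the parts tray, setting it down rather than dropping it. Then swing the holder's leaf fully shut over the package and lock it with the square-handled lock pin from the tool stand, pushed right home through both fork ears and the leaf's tongue from either side. Leave the other things on the bench as they are, and let go of everything.

Things in the scene. Friction and masses are not known exactly. Their poses are not given: they have to be found in the camera images.
- fixture: Leaf-type package holder, fixed; place and yaw vary. Origin on the bench; x runs from fork (front) to hinge, y along the hinge, z up. Aluminium base 18 mm high: 116 mm wide in y from x -45 to 70 mm, then a nose 46 mm wide to x -104 mm. Grey nest 78 x 88 mm; brass package 50 x 50 mm at x -5 mm, top 40 mm up. Hinge blocks at y +-46 mm, 52 mm high.
- clevis (a point): Middle of the fork, on the common axis of its ear bores; fixture frame x -85, y 0, z 51 mm, same axes. Two steel ears, 26 mm long in x, 10 mm thick, outer faces at y +-20 mm, 66 mm high; bores 10 mm, along y, lightly chamfered. The bench beside the nose (y 30 to 160 mm either way, 35 mm to front and rear of this point) is free: the pin can be laid there.
- leaf (a joint): Leaf angle: 0 flat shut (stop), 1.57 upright, up to 2.15 leaning back over the hinge; starts 1.8 to 2.1. Stiff hinge (friction 0.25 N m): it stays where left; push it over from behind, then press to its stop (3 N at the front bar moves it). Aluminium window frame 8 mm thick, 86 mm wide, to 93 mm from the hinge; a tongue 16 mm wide runs on from its middle to 142 mm from the hinge.
- leaf_hinge (a point): Middle of the leaf's hinge axis, at fixture x 46, z 46 mm; the axis runs along the fixture's y.
- leaf_bar (a point): Middle of the upper face of the leaf's front bar (16 mm wide), 85 mm from the hinge axis: the place to press. 50 mm high when the leaf is shut.
- leaf_tongue (a point): Centre of the cross bore (10 mm) in the leaf's tongue, a steel block 22 x 16 x 20 mm, 131 mm from the hinge. With the leaf shut it lies between the ears and coincides with clevis; 2 mm of side play on each side.
- loupe: Stand magnifier, upright cylinder 36 mm across, 42 mm high: clear skirt, black knurled body, glass on top; 40 to 85 g. Origin: centre of its underside; z up. It starts upright on the package in the holder.
- tray: Fixed black parts tray 190 (x) x 104 (y) mm, 18 mm high, walls and floor 4 mm, split across its x in two bays. Origin: on the bench under its centre. The +x bay holds two brass carriers, the -x bay is empty. Tray and tool stand swap sides from start to start.
- tray_bay (a point): Centre of the floor of the tray's empty bay (about 88 mm in x by 96 mm in y, floor 4 mm above the bench).
- lock_pin: Pin: steel shank 8 x 46 mm, last 8 mm tapering to 3.6 mm; black square handle 16 x 16 x 36 mm. Origin: centre of the handle's inner face; +z along the handle, nose at z -46 mm. 40 to 65 g. Starts upright, nose down, in a stand pocket: origin 48 mm up, handle's lower 14 mm sunk, upper 22 mm clear. Lying, it rests on a handle flat (no rolling), axis level, 8 mm up.
- pin_mid (a point): Point on the shank 20 mm from the handle's inner face; it meets clevis when the pin is fully home, handle against the ear.
- pin_tip (a point): Tip of the pin's nose, 46 mm from the handle's inner face.
- stand: Fixed grey tool stand 150 (x) x 52 (y) x 62 mm high. Origin: on the bench under its centre. Three pockets along its x at -46, 0, 46 mm: 18 mm square, 14 mm deep, then a 10 mm hole. The lock pin and two nut drivers stand in them in any order; the pin's square sides are parallel to the stand's.
- driver_a: Nut driver standing in the stand: round black handle 22 mm across (16 mm at its lower end), taller than the pin's, its top 106 mm above the bench. To be left alone. Origin 48 mm above the bench, at the lower end of the handle.
- driver_b: A second such nut driver, its top 100 mm above the bench. To be left alone.
- carrier_a: Brass package carrier 34 x 70 x 9 mm lying in the tray's other bay. To be left alone.
- carrier_b: A second such carrier beside it. To be left alone.
- bottle: White plastic bottle 52 mm across, 130 mm high, beyond the holder. To be left alone.
- jar: Small amber jar 56 mm across, 55 mm high, beyond the holder to the right. To be left alone.
- wrench: Steel wrench 150 mm long lying beyond the holder. To be left alone.

How it is judged (in metres and radians):
On the way, in this order (a step that is already met when the one before it is completed fails the run):
1. the magnifier stands upright in the tray's empty bay, let go (z of loupe in the frame of tray_bay below 0.005 m and horizontal distance between loupe and tray_bay below 0.035 m and angle between loupe's own z axis and vertical below 0.15 rad and contact force between the fingers and loupe below 0.05 N), for 0.2 s.
2. the leaf is fully shut (value of joint leaf below 0.03 rad), for 0.2 s.
At the end, for the whole second after the job is handed in: Magnifier at rest upright (0.15 rad) on the empty bay's floor within 35 mm of its centre; leaf shut (below 0.03 rad); pin through both ears and tongue, pin_mid within 5 mm of the fork's middle, axis within 0.12 rad of the bores, let go and at rest (z of loupe in the frame of tray_bay below 0.005 m and horizontal distance between loupe and tray_bay below 0.035 m and angle between loupe's own z axis and vertical below 0.15 rad and linear speed of each of loupe, lock_pin below 0.02 m/s and value of joint leaf below 0.03 rad and distance between pin_mid and clevis below 0.005 m and angle between the z axis of lock_pin and the y axis of fixture, either way round below 0.12 rad); the robot touches nothing.
It fails at once if the magnifier is dropped (let go and falling faster than 0.7 m/s) or tipped over (past 0.8 rad) (angle between loupe's own z axis and vertical above 0.8 rad or (linear speed of loupe above 0.7 m/s and contact force between the fingers and loupe below 0.05 N)).
It fails at once if a bystander is moved by more than 30 mm (distance of any of driver_a, driver_b, carrier_a, carrier_b, bottle, jar, wrench from where it was at the start of the episode above 0.03 m).
It also fails if it takes over 72 s, if anything falls off the work surface, if the arm or the gripper's body presses on something with over 40 N, if the wrist force passes 120 N, or if a joint passes its speed limit or range.

## Working session

There is one attempt and no reset: what is moved stays moved. The work goes in short steps, Python scripts to look and compute and a tool call to move; the robot and the scene stay as the last step left them, time stands still between calls to the robot, and variables do not carry over. Pictures are saved under pics/ and viewed, at most 10 in all, crops included, and the job is handed in when it is done.

Besides the shell and the picture viewer there is one more tool, called after "Request:" as name(argument=value, ...) on one line, values as JSON. send_rows: Moves the arm, as the interface text tells. Its arguments: {"type":"object","properties":{"deltas":{"type":"array"},"squeeze":{"type":"number"}},"required":["deltas"]}

```bash
ls; mkdir -p pics
python3 - <<'E'
from rig import telemetry, optics
import cv2,numpy as np,pickle
s=telemetry.observe();print(s['time_s'],s['position'],s['tool_rot'],s['grip_width'])
for n in('side','top'):
    d=optics.get_image(n);pickle.dump(d,open(f'{n}0.pkl','wb'))
    cv2.imwrite(f'pics/{n}0.png',d['image'][:,:,::-1])
    R=cv2.Rodrigues(np.array(d['rvec']))[0];print(n,(-R.T@np.ravel(d['tvec'])).round(3),R.round(3).tolist(),np.array(d['K']).round(1).tolist())
E
```

```text
pics
0.0 [0.19246679 0.51490002 0.22140689] [[-9.36667253e-01  3.50219733e-01 -7.72485114e-04]
 [ 3.50220469e-01  9.36666456e-01 -1.25422410e-03]
 [ 2.84306865e-04 -1.44533074e-03 -9.99998915e-01]] 0.08525181388744081
side [ 0.295 -0.471  0.631] [[0.836, -0.549, 0.005], [-0.393, -0.605, -0.692], [0.383, 0.576, -0.722]] [[395.3, 0.0, 277.9], [0.0, 395.3, 211.6], [0.0, 0.0, 1.0]]
top [ 0.502 -0.018  1.248] [[-0.025, -1.0, -0.006], [-0.997, 0.025, -0.069], [0.069, 0.005, -0.998]] [[540.9, 0.0, 277.3], [0.0, 540.9, 218.2], [0.0, 0.0, 1.0]]
```

View pics/top0.png

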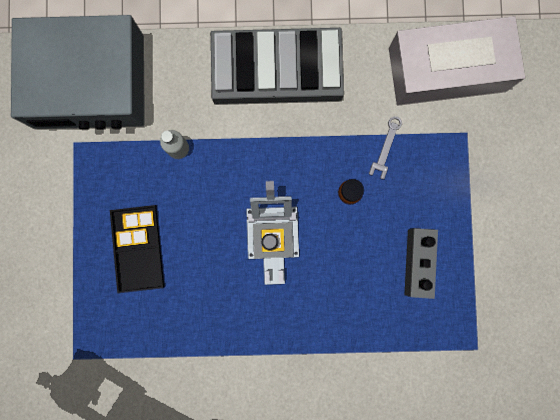

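View pics/side0.png

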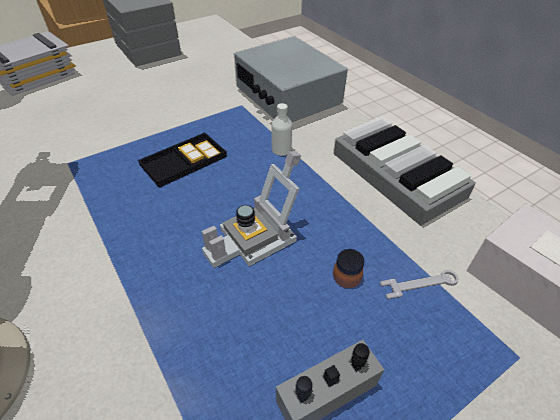

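The top view shows the tray on the left (empty bay at about (138,267)) and the holder in the middle, with the fork at (274,271) and the loupe at (270,241). The stand is on the right at (423,263), and the square pin appears to be in its middle pocket at (425,263). Next I'll measure these from the point clouds.

```bash
cat > h.py <<'E'
import numpy as np,cv2,pickle
def cloud(d):
    Z=d['range_z'];K=np.array(d['K']);v,u=np.indices(Z.shape)
    P=np.stack([(u-K[0,2])/K[0,0]*Z,(v-K[1,2])/K[1,1]*Z,Z],-1)
    R=cv2.Rodrigues(np.array(d['rvec'],float))[0]
    W=(P-np.ravel(d['tvec']))@R; W[Z==0]=np.nan
    return W
def sel(W,x,y,z):
    m=(W[...,0]>x[0])&(W[...,0]<x[1])&(W[...,1]>y[0])&(W[...,1]<y[1])&(W[...,2]>z[0])&(W[...,2]<z[1])
    return W[m]
def rect(P): 
    c,s,a=cv2.minAreaRect((P[:,:2]*1000).astype(np.float32)); return np.round(c,1),np.round(s,1),round(a,2),len(P)
E
python3 - <<'E'
from h import *
for n in('top','side'):
    W=cloud(pickle.load(open(n+'0.pkl','rb')))
    if n=='top':
        for p in [(138,267),(274,271),(270,241),(423,263),(425,263),(285,285),(200,300)]: print(p,W[p[1],p[0]].round(4))
    print(n,'bench',np.nanmedian(sel(W,(.3,.6),(-.2,.2),(-.02,.012))[:,2]))
    S=sel(W,(.3,.6),(-.5,-.25),(.056,.067));print('stand',rect(S),S[:,2].mean())
    for hz in [(.069,.08),(.08,.095),(.095,.115)]:
        S=sel(W,(.3,.6),(-.5,-.25),hz)
        print('handles',hz,len(S))
        if len(S):
            k=S[:,0]; 
            for lo in np.arange(.3,.6,.02):
                q=S[(k>=lo)&(k<lo+.02)]
                if len(q)>2: print('  ',lo.round(2),len(q),q.mean(0).round(4),q[:,2].max().round(4))
    S=sel(W,(.25,.6),(.2,.45),(.014,.024));print('tray',rect(S),S[:,2].mean())
    S=sel(W,(.3,.6),(-.1,.1),(.074,.095));print('loupe',len(S),S.mean(0) if len(S) else '',rect(S) if len(S) else '')
    S=sel(W,(.3,.5),(-.1,.1),(.06,.07));print('ears',len(S),rect(S) if len(S) else '')
    S=sel(W,(.25,.6),(-.15,.15),(.012,.024));print('base',rect(S),S[:,2].mean())
    S=sel(W,(.25,.6),(-.15,.15),(.036,.044));print('pkg',rect(S),S[:,2].mean())
    S=sel(W,(.4,.7),(-.1,.1),(.05,.25));print('leaf hi',S[S[:,2].argmax()],S[:,2].max())
E
```

```text
(138, 267) [0.4844 0.3099 0.0031]
(274, 271) [ 0.4681 -0.0023  0.0202]
(270, 241) [0.5344 0.0039 0.0813]
(423, 263) [ 0.479  -0.3234  0.081 ]
(425, 263) [ 0.479  -0.3263  0.0859]
(285, 285) [ 0.4352 -0.0265  0.0041]
(200, 300) [0.4059 0.1684 0.0042]
top bench 0.002029070022067922
stand (array([ 478.5, -330.6]), array([ 54.7, 150.1]), 84.82, 1324) 0.062305412765028496
handles (0.069, 0.08) 30
   0.42 5 [ 0.4302 -0.3175  0.0756] 0.0788
   0.46 9 [ 0.4737 -0.3225  0.075 ] 0.0789
   0.48 5 [ 0.4844 -0.3294  0.0755] 0.0791
   0.5 3 [ 0.5177 -0.3266  0.0752] 0.0772
   0.52 6 [ 0.5274 -0.3254  0.0772] 0.0794
handles (0.08, 0.095) 93
   0.42 17 [ 0.4307 -0.3175  0.0892] 0.095
   0.44 7 [ 0.4425 -0.3226  0.0895] 0.0947
   0.46 32 [ 0.4754 -0.3304  0.0843] 0.0904
   0.48 22 [ 0.4831 -0.3306  0.0844] 0.0877
   0.5 6 [ 0.5174 -0.3266  0.0872] 0.0941
   0.52 9 [ 0.5274 -0.3255  0.0883] 0.0919
handles (0.095, 0.115) 180
   0.42 77 [ 0.4321 -0.3249  0.1004] 0.1079
   0.44 8 [ 0.4417 -0.3251  0.1004] 0.1037
   0.5 24 [ 0.5172 -0.3326  0.1052] 0.1102
   0.52 71 [ 0.5268 -0.3331  0.1055] 0.1125
tray (
[... 1065 characters left out ...]
56  0.0877] 0.094
handles (0.095, 0.115) 465
   0.42 196 [ 0.4318 -0.3276  0.0999] 0.1022
   0.44 30 [ 0.4417 -0.3267  0.0999] 0.1022
   0.5 83 [ 0.5171 -0.3365  0.1028] 0.1085
   0.52 156 [ 0.5266 -0.3365  0.1055] 0.1088
tray (array([517.3, 308.3]), array([171.3, 109.1]), 5.06, 658) 0.01668817354991919
loupe 310 [0.54710339 0.00171626 0.08105502] (array([557.4,  -1.2]), array([85.8, 85.1]), 89.99, 310)
ears 181 (array([458.4,  -2.7]), array([26.1, 43.1]), 1.23, 181)
base (array([518.9,  -2.6]), array([159.3, 116.3]), 0.38, 993) 0.01829255743153566
pkg (array([518.4, -10.2]), array([146.2, 106.2]), 7.04, 885) 0.0385257758665609
leaf hi [ 0.63331051 -0.00416559  0.18286523] 0.1828652345402754
```

Run:
```python
from h import *
from scipy.optimize import differential_evolution as DE
C={n:cloud(pickle.load(open(n+'0.pkl','rb'))) for n in('top','side')}
for n,W in C.items():
    S=sel(W,(.3,.75),(.2,.45),(.013,.023));print(n,'tray',rect(S))
    S=sel(W,(.5,.575),(-.035,.05),(.078,.09));print('loupe',rect(S),S.mean(0),(S.min(0)+S.max(0))/2)
    S=sel(W,(.3,.6),(-.5,-.25),(.081,.09));S=S[(S[:,0]>.463)&(S[:,0]<.495)];print('pin',rect(S),np.median(S,0),(S.min(0)+S.max(0))/2)
def model(x,y):
    z=np.full(x.shape,0.)
    ay=abs(y)
    z[((x>-45)&(x<70)&(ay<58))|((x>-104)&(x<=-45)&(ay<23))]=18
    z[(abs(x+85)<13)&(ay>10)&(ay<20)]=66
    return z
for n,W in C.items():
  P=sel(W,(.40,.62),(-.1,.1),(-.01,.075))*1000; off=1.8
  def cost(p):
    c,s=np.cos(p[2]),np.sin(p[2]);dx=P[:,0]-p[0];dy=P[:,1]-p[1]
    x=c*dx+s*dy;y=-s*dx+c*dy
    m=(((x<-47)|(abs(y)>50))&(x<60)&(x>-125))|((x>52)&(abs(y)>53))
    m=(x<-47)|((abs(y)>54))
    m&=(x<60)&(abs(y)<80)&(x>-130)
    r=np.abs(P[:,2]-off*(0 if 0 else .5)-model(x,y))
    return np.minimum(r,12)[m].mean()
  r=DE(cost,[(525,560),(-15,15),(-.25,.25)],seed=1,tol=1e-6);print(n,r.x,np.degrees(r.x[2]),r.fun)
  c,s=np.cos(r.x[2]),np.sin(r.x[2])
  S=sel(W,(.45,.75),(-.1,.1),(.0,.25))*1000-[r.x[0],r.x[1],0]
  L=np.stack([c*S[:,0]+s*S[:,1],-s*S[:,0]+c*S[:,1],S[:,2]],1)
  H=L[(L[:,2]>48)&(L[:,2]<56)&(abs(L[:,1])>36)];print('hinge blocks',H.min(0),H.max(0),len(H))
  F=L[(L[:,2]>75)&(L[:,0]>30)&(abs(L[:,1])<50)]; a=np.arctan2(F[:,2]-46,F[:,0]-46);print('leaf ang',np.percentile(180-np.degrees(a),[5,25,50,75,95]))
```

```text
top tray (array([585.4, 299.6]), array([148.7, 329. ]), 81.01, 1292)
loupe (array([532.3,   5.1]), array([32.5, 34.6]), 88.59, 207) [0.53250801 0.00522799 0.08276947] [0.53228909 0.00504997 0.08318305]
pin (array([ 478.5, -329.9]), array([15.9, 15.3]), 81.18, 49) [ 0.47875148 -0.33113744  0.0846891 ] [ 0.47783681 -0.32993005  0.08455802]
side tray (array([588.3, 299.3]), array([147.3, 331.9]), 80.75, 984)
loupe (array([533.7,   4.1]), array([35.2, 33. ]), 60.32, 207) [0.53264485 0.00233607 0.0820266 ] [0.5332183  0.00466616 0.08165968]
pin (array([ 479.7, -330.9]), array([16.1, 16.2]), 84.04, 140) [ 0.47921158 -0.33158177  0.08429788] [ 0.4793722  -0.33095778  0.08370857]
top [ 5.42581895e+02 -1.17955253e+00  1.27935455e-02] 0.7330161647204567 2.1306508536474493
hinge blocks [ 38.2002786  -53.97508696  48.02990532] [53.04408447 54.94577678 55.98924699] 72
leaf ang [103.46458316 106.79794225 107.82637921 109.37155942 113.21483582]
side [ 5.43772469e+02 -1.46953482e+00  1.06679174e-02] 0.6112266405579408 3.032180604990365
hinge blocks [ 37.16627441 -54.91355566  48.04896643] [52.75610651 56.37361938 55.70577413] 101
leaf ang [103.80890081 106.86682119 107.87093251 109.24720251 114.03976891]
```

```bash
cat >> h.py <<'E'
from scipy.linalg import expm,logm
def T(R,p): M=np.eye(4);M[:3,:3]=R;M[:3,3]=p;return M
def rot(ydir,zdir):
    z=np.array(zdir,float);z/=np.linalg.norm(z);y=np.array(ydir,float);y-=z*(y@z);y/=np.linalg.norm(y)
    return np.stack([np.cross(y,z),y,z],1)
def step(A,B,N):
    "per-row tool-frame delta taking pose A to B in N equal rows"
    S=expm(np.real(logm(np.linalg.inv(A)@B))/N)
    return np.r_[S[:3,3].round(4),cv2.Rodrigues(S[:3,:3])[0].ravel().round(4)].tolist()
def now():
    from rig import telemetry
    s=telemetry.observe();return T(s['tool_rot'],s['position'])
E
python3 - <<'E'
from h import *
for n in('top','side'):
    W=cloud(pickle.load(open(n+'0.pkl','rb')))
    S=sel(W,(.3,.64),(.22,.4),(.013,.023));print(n,'tray',rect(S))
R=rot((-.012,1,0),(0,0,-1));A=now()
B=T(R,(.533,.0048,.17));print(step(A,B,12)); print(np.degrees(np.arccos((np.trace(A[:3,:3].T@R)-1)/2)))
E
```

```text
top tray (array([526.5, 310.4]), array([190.3, 106.7]), 4.82, 1282)
side tray (array([527.2, 309.2]), array([191.4, 109.1]), 5.22, 963)
[-0.036, -0.0367, 0.0043, -0.0001, -0.0, -0.0308]
21.190522378437212
```

Request:
send_rows(deltas=[[[-0.036, -0.0367, 0.0043, 0, 0, -0.0308, 1], [-0.036, -0.0367, 0.0043, 0, 0, -0.0308, 1], [-0.036, -0.0367, 0.0043, 0, 0, -0.0308, 1], [-0.036, -0.0367, 0.0043, 0, 0, -0.0308, 1], [-0.036, -0.0367, 0.0043, 0, 0, -0.0308, 1], [-0.036, -0.0367, 0.0043, 0, 0, -0.0308, 1], [-0.036, -0.0367, 0.0043, 0, 0, -0.0308, 1], [-0.036, -0.0367, 0.0043, 0, 0, -0.0308, 1], [-0.036, -0.0367, 0.0043, 0, 0, -0.0308, 1], [-0.036, -0.0367, 0.0043, 0, 0, -0.0308, 1], [-0.036, -0.0367, 0.0043, 0, 0, -0.0308, 1], [-0.036, -0.0367, 0.0043, 0, 0, -0.0308, 1]]], squeeze=30)

```text
time_s: 1.6
position: [0.5334, 0.003, 0.17]
tool_rot: [[-1.0, -0.012, -0.001], [-0.012, 1.0, 0.0], [0.001, 0.0, -1.0]]
ft_force: [0.5, 0.4, 0.8]
grip_width: 0.0857
gripper_force: 0.0
```

Run:
```python
from h import *
from rig import telemetry
A=now();print(A.round(4),telemetry.observe()['q'])
R=rot((-.012,1,0),(0,0,-1))
print(step(A,T(R,(.533,.0048,.071)),6))
```

```text
[[-9.999e-01 -1.240e-02 -5.000e-04  5.334e-01]
 [-1.240e-02  9.999e-01  2.000e-04  3.000e-03]
 [ 5.000e-04  2.000e-04 -1.000e+00  1.700e-01]
 [ 0.000e+00  0.000e+00  0.000e+00  1.000e+00]] [-1.24022404e+01  2.27018228e+01  8.20178860e+01  4.73696238e-03
  7.53123462e+01 -1.03114800e+02]
[0.0001, 0.0003, 0.0165, 0.0, -0.0001, 0.0001]
```

Request:
send_rows(deltas=[[[0, 0.0015, 0.0165, 0, 0, 0, 1], [0, 0, 0.0165, 0, 0, 0, 1], [0, 0, 0.0165, 0, 0, 0, 1], [0, 0, 0.0165, 0, 0, 0, 1], [0, 0, 0.0165, 0, 0, 0, 1], [0, 0, 0.0165, 0, 0, 0, 1], [0, 0, 0, 0, 0, 0, 0.2], [0, 0, 0, 0, 0, 0, -0.5], [0, 0, 0, 0, 0, 0, -0.5], [0, 0, 0, 0, 0, 0, -0.5], [0, 0, 0, 0, 0, 0, -0.5]]], squeeze=30)

```text
time_s: 2.98
position: [0.5344, 0.0036, 0.0742]
tool_rot: [[-1.0, -0.012, 0.006], [-0.012, 1.0, -0.005], [-0.006, -0.005, -1.0]]
ft_force: [-3.4, -11.5, 15.6]
grip_width: 0.0214
gripper_force: 8.3
```

Run:
```python
from h import *
from rig import optics,telemetry
a=optics.get_image('side')['image'];b=optics.get_image('top')['image']
A=cv2.resize(a[120:320,150:350],None,fx=2,fy=2);B=cv2.resize(b[160:320,200:360],(400,400))
cv2.imwrite('pics/c1.png',np.hstack([A,B])[:,:,::-1]);s=telemetry.observe();print(s['time_s'],s['grip_width'],s['position'],s['ft_force'],s['gripper_force'])
```

```text
3.075 0.021302348580973362 [0.53434984 0.00359846 0.074259  ] [ -2.80263291 -11.44478135  16.46546562] 8.282777771819383
```

View pics/c1.png

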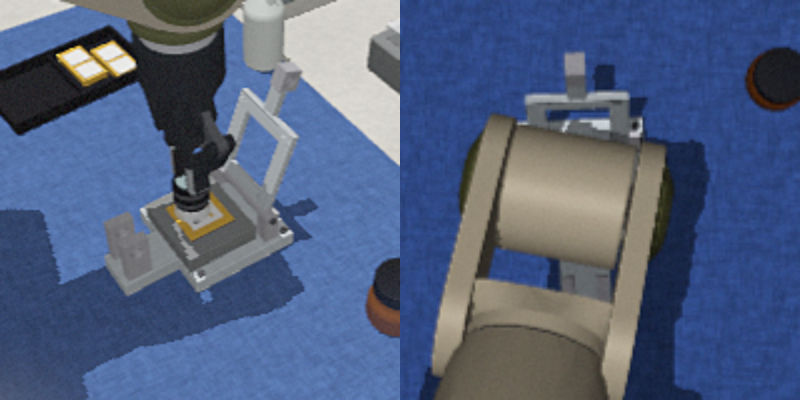

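The crop shows the loupe at about (190,195) with the gripper around it. The opening sits exactly at the commanded 21 mm, so it isn't clearly gripped. I'll look closer.

Run:
```python
from h import *
from rig import optics
d=optics.get_image('side');pickle.dump(d,open('side1.pkl','wb'))
cv2.imwrite('pics/c2.png',cv2.resize(d['image'][160:260,190:310],None,fx=6.6,fy=6,interpolation=cv2.INTER_CUBIC)[:,:,::-1])
```

```text
(no output)
```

View pics/c2.png

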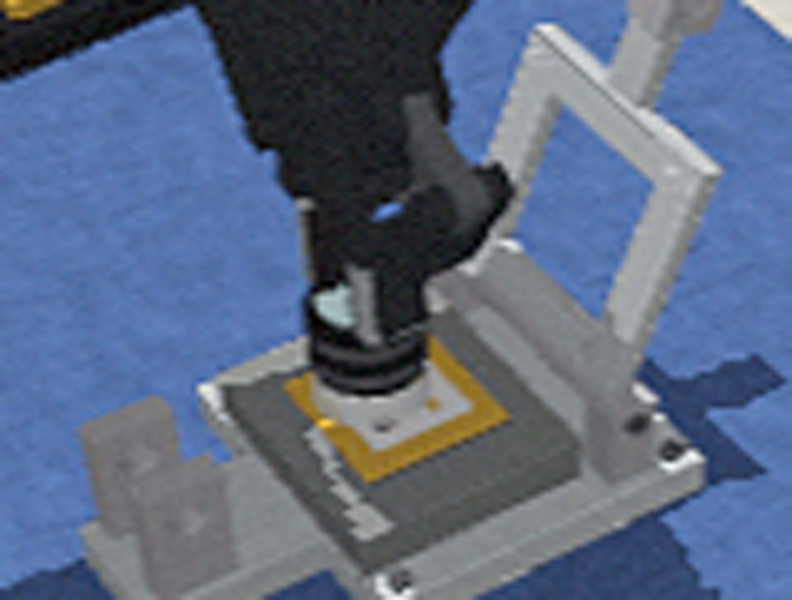

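Run:
```python
from h import *
W=cloud(pickle.load(open('side1.pkl','rb')))
f=lambda x,y:(160+y/6,190+x/6.6)
for n,p in dict(nearfinger=(395,300),nf_tip=(400,335),pad=(365,310),pad2=(365,335),glass=(335,300),rimL=(318,330),body=(370,350),body2=(345,375),skirt=(340,405),far=(312,250),fartip=(330,270),body3=(420,370)).items():
    v,u=map(round,f(*p));print(n,W[v,u].round(4))
S=sel(W,(.45,.6),(-.06,.06),(.045,.11))
for z in np.arange(.045,.11,.005):
    q=S[(S[:,2]>=z)&(S[:,2]<z+.005)&(S[:,0]<.575)];print(z.round(3),len(q),q.min(0).round(4),q.max(0).round(4))
```

```text
nearfinger [ 0.5325 -0.021   0.107 ]
nf_tip [ 0.5395 -0.0103  0.0772]
pad [ 0.5255 -0.0139  0.0994]
pad2 [ 0.5251 -0.0135  0.0884]
glass [0.5284 0.0081 0.0841]
rimL [0.5177 0.001  0.0826]
body [ 0.5285 -0.0101  0.0778]
body2 [ 0.5213 -0.006   0.067 ]
skirt [ 0.5204 -0.0055  0.0496]
far [0.5247 0.0147 0.1023]
fartip [0.5309 0.0157 0.0899]
body3 [ 0.5476 -0.0061  0.0513]
0.045 91 [ 0.4503 -0.0235  0.045 ] [0.547  0.0158 0.0499]
0.05 55 [ 0.4504 -0.0235  0.0501] [0.5488 0.0123 0.055 ]
0.055 61 [ 0.4511 -0.0233  0.055 ] [0.5471 0.0083 0.0599]
0.06 77 [ 0.4501 -0.0235  0.0601] [0.5485 0.0147 0.065 ]
0.065 142 [ 0.4505 -0.024   0.065 ] [0.5511 0.0181 0.07  ]
0.07 32 [ 0.5163 -0.012   0.0701] [0.5511 0.0074 0.0749]
0.075 38 [ 0.5166 -0.0123  0.0753] [0.5457 0.0208 0.0799]
0.08 53 [ 0.5166 -0.012   0.08  ] [0.5326 0.0204 0.0847]
0.085 20 [ 0.5221 -0.0143  0.085 ] [0.5324 0.0157 0.0899]
0.09 25 [ 0.5224 -0.0206  0.0902] [0.5372 0.0195 0.0946]
0.095 41 [ 0.5226 -0.0211  0.0951] [0.5416 0.02   0.1   ]
0.1 31 [ 0.5222 -0.021   0.1002] [0.5445 0.0193 0.105 ]
0.105 36 [ 0.5229 -0.0217  0.1053] [0.5453 0.0195 0.1099]
```

The depth data shows the fingertips resting on top of the loupe at z≈0.083, although the TCP reads 0.074. I'll lift off and measure where the fingertips really are relative to the TCP.

Request:
send_rows(deltas=[[[0, 0, -0.01, 0, 0, 0, -0.5], [0, 0, -0.03, 0, 0, 0, -0.1], [0, 0, -0.03, 0, 0, 0, -0.1], [0, 0, -0.01, 0, 0, 0, -0.1], [0, 0, 0, 0, 0, 0, -0.1]]])

```text
time_s: 3.75
position: [0.5325, 0.0062, 0.1514]
tool_rot: [[-1.0, -0.012, 0.0], [-0.012, 1.0, 0.0], [-0.0, 0.0, -1.0]]
ft_force: [-0.5, 0.7, -0.8]
grip_width: 0.0382
gripper_force: 0.0
```

Run:
```python
from h import *
from rig import optics
A=now();print(A.round(4))
d=optics.get_image('side');pickle.dump(d,open('side2.pkl','wb'))
W=cloud(d)
S=sel(W,(.49,.58),(-.07,.07),(.075,.25))
for z in np.arange(.075,.22,.006):
    q=S[(S[:,2]>=z)&(S[:,2]<z+.006)]
    if len(q): print(z.round(3),len(q),q.min(0).round(4),q.max(0).round(4))
c=A[:3,3]
R=cv2.Rodrigues(np.array(d['rvec']))[0]
for off in(-.013,0,.025):
    p=d['K']@(R@(c-[0,0,off])+np.ravel(d['tvec']));print(off,p[:2]/p[2])
cv2.imwrite('pics/c3.png',cv2.resize(d['image'][80:260,160:340],None,fx=3.3,fy=3.3,interpolation=cv2.INTER_CUBIC)[:,:,::-1])
```

```text
[[-9.999e-01 -1.190e-02  5.000e-04  5.325e-01]
 [-1.190e-02  9.999e-01  0.000e+00  6.200e-03]
 [-5.000e-04  0.000e+00 -1.000e+00  1.514e-01]
 [ 0.000e+00  0.000e+00  0.000e+00  1.000e+00]]
0.075 84 [ 0.5146 -0.0153  0.0751] [0.5509 0.0224 0.081 ]
0.081 150 [ 0.5164 -0.0139  0.081 ] [0.5505 0.0188 0.0854]
0.159 13 [ 0.5246 -0.0205  0.1615] [0.5389 0.0271 0.1649]
0.165 42 [ 0.5207 -0.0256  0.165 ] [0.5404 0.0274 0.1709]
0.171 61 [ 0.5208 -0.0276  0.1713] [0.5402 0.032  0.177 ]
0.177 60 [ 0.5206 -0.0271  0.177 ] [0.5398 0.0304 0.1826]
0.183 63 [ 0.5206 -0.0284  0.1831] [0.5395 0.0281 0.189 ]
0.189 55 [ 0.521  -0.0273  0.189 ] [0.5399 0.0313 0.1948]
0.195 39 [ 0.5206 -0.0281  0.1952] [0.5325 0.0323 0.2006]
0.201 26 [ 0.5188 -0.0275  0.2011] [0.5315 0.0318 0.2068]
0.207 79 [ 0.5178 -0.0451  0.2071] [0.5447 0.0516 0.213 ]
0.213 100 [ 0.5184 -0.0475  0.2131] [0.5443 0.0574 0.219 ]
0.219 65 [ 0.5177 -0.0492  0.219 ] [0.5448 0.0608 0.225 ]
-0.013 [240.75014197 178.3425868 ]
0 [241.20011569 183.7721031 ]
0.025 [242.03297477 193.82162778]
```

View pics/c3.png

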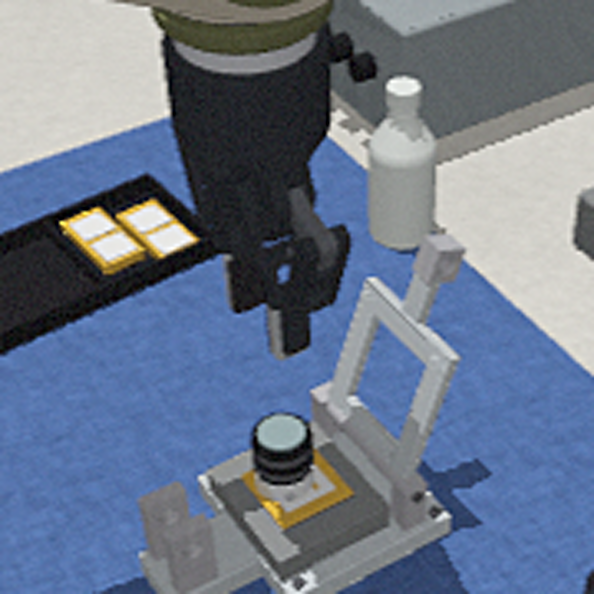

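The gripper is clear of the loupe, with its tips at about (288,352) in the crop. They sit at z≈0.162 for a reported TCP of 0.151, so they are about 10 mm behind the reported TCP, where the spec says 25 mm ahead. I'll use the measured offset.

Request:
send_rows(deltas=[[[0, -0.001, 0.016, 0, 0, 0, 0.7], [0, 0, 0.016, 0, 0, 0, 0.7], [0, 0, 0.016, 0, 0, 0, 0.7], [0, 0, 0.016, 0, 0, 0, 0.7], [0, 0, 0.016, 0, 0, 0, 0.7], [0, 0, 0.016, 0, 0, 0, 0.7], [0, 0, 0.016, 0, 0, 0, 0.7], [0, 0, 0, 0, 0, 0, 0.7], [0, 0, 0, 0, 0, 0, 0.7]]])

```text
time_s: 4.92
position: [0.5325, 0.0051, 0.0394]
tool_rot: [[-1.0, -0.012, -0.0], [-0.012, 1.0, 0.0], [0.0, 0.0, -1.0]]
ft_force: [0.3, -0.4, 0.5]
grip_width: 0.0725
gripper_force: 0.0
```

Request:
send_rows(deltas=[[[0, 0, 0, 0, 0, 0, 0.2], [0, 0, 0, 0, 0, 0, -0.6], [0, 0, 0, 0, 0, 0, -0.6], [0, 0, 0, 0, 0, 0, -0.6], [0, 0, 0, 0, 0, 0, -0.6]]], squeeze=30)

```text
time_s: 5.55
position: [0.5327, 0.005, 0.0399]
tool_rot: [[-1.0, -0.012, 0.001], [-0.012, 1.0, -0.0], [-0.001, -0.0, -1.0]]
ft_force: [-1.4, -0.9, 6.1]
grip_width: 0.0355
gripper_force: 29.9
```

Request:
send_rows(deltas=[[[0, 0, -0.01, 0, 0, 0, -0.6], [0, 0, -0.03, 0, 0, 0, -0.6], [0, 0, -0.03, 0, 0, 0, -0.6], [0.004, 0.03, 0, 0, 0, 0, -0.6], [0.005, 0.035, 0, 0, 0, 0, -0.6], [0.006, 0.04, 0, 0, 0, 0, -0.6], [0.006, 0.04, 0, 0, 0, 0, -0.6], [0.006, 0.04, 0, 0, 0, 0, -0.6], [0.006, 0.04, 0, 0, 0, 0, -0.6], [0.006, 0.035, 0, 0, 0, 0, -0.6], [0.005, 0.025, 0, 0, 0, 0, -0.6], [0.004, 0.015, 0, 0, 0, 0, -0.6]]])

```text
time_s: 7.05
position: [0.4806, 0.3055, 0.1097]
tool_rot: [[-1.0, -0.013, 0.0], [-0.013, 1.0, 0.0], [-0.0, 0.0, -1.0]]
ft_force: [0.3, -0.8, -0.2]
grip_width: 0.0354
gripper_force: 30.1
```

Run:
```python
from h import *
from rig import optics
A=now();print(A[:3,3].round(4))
W=cloud(optics.get_image('side'))
S=sel(W,(.40,.56),(.22,.38),(.04,.2))
for z in np.arange(.04,.2,.006):
    q=S[(S[:,2]>=z)&(S[:,2]<z+.006)]
    if len(q): print(z.round(3),len(q),q.min(0).round(4),q.max(0).round(4))
R=rot((-.012,1,0),(0,0,-1))
print(step(A,T(R,(.4805,.3055,A[2,3])),1))
```

```text
[0.4806 0.3055 0.1097]
0.106 11 [0.4675 0.2878 0.1104] [0.497  0.2971 0.1118]
0.112 28 [0.4638 0.2859 0.1123] [0.4978 0.3075 0.1176]
0.118 26 [0.4637 0.2796 0.1181] [0.4958 0.3042 0.1239]
0.124 25 [0.464  0.2742 0.1242] [0.4993 0.3074 0.1298]
0.13 46 [0.4634 0.2727 0.13  ] [0.4964 0.3095 0.1359]
0.136 34 [0.4635 0.273  0.1362] [0.4978 0.3071 0.142 ]
0.142 47 [0.4635 0.272  0.1421] [0.4954 0.3274 0.1479]
0.148 63 [0.4644 0.2727 0.1483] [0.4917 0.3304 0.154 ]
0.154 23 [0.4692 0.2738 0.1541] [0.4875 0.3297 0.1592]
0.16 8 [0.4682 0.2726 0.1605] [0.4737 0.3314 0.1644]
0.166 40 [0.4664 0.2552 0.166 ] [0.4931 0.3467 0.1719]
0.172 64 [0.4668 0.252  0.1723] [0.4914 0.3554 0.178 ]
0.178 27 [0.4655 0.2506 0.1786] [0.4914 0.3594 0.1838]
0.184 48 [0.4628 0.2476 0.1841] [0.4924 0.3608 0.19  ]
0.19 56 [0.463  0.2453 0.19  ] [0.4925 0.3635 0.196 ]
0.196 37 [0.463  0.2443 0.1961] [0.4932 0.3293 0.1998]
[0.0001, -0.0, -0.0, 0.0, 0.0, 0.0008]
```

Request:
send_rows(deltas=[[[0, 0, 0.015, 0, 0, 0, -0.6], [0, 0, 0.02, 0, 0, 0, -0.6], [0, 0, 0.02, 0, 0, 0, -0.6], [0, 0, 0.02, 0, 0, 0, -0.6], [0, 0, 0.015, 0, 0, 0, -0.6], [0, 0, 0.008, 0, 0, 0, -0.6], [0, 0, 0.005, 0, 0, 0, -0.6], [0, 0, 0.001, 0, 0, 0, -0.6], [0, 0, 0, 0, 0, 0, -0.6]]])

```text
time_s: 8.22
position: [0.4812, 0.3045, 0.0058]
tool_rot: [[-1.0, -0.012, 0.001], [-0.012, 1.0, 0.0], [-0.001, 0.0, -1.0]]
ft_force: [0.1, -0.2, 0.2]
grip_width: 0.0353
gripper_force: 30.1
```

Request:
send_rows(deltas=[[[0, 0, 0.001, 0, 0, 0, -0.6], [0, 0, 0.001, 0, 0, 0, -0.6], [0, 0, 0, 0, 0, 0, -0.6]]])

```text
time_s: 8.6
position: [0.4811, 0.3045, 0.0039]
tool_rot: [[-1.0, -0.012, 0.001], [-0.012, 1.0, 0.0], [-0.001, 0.0, -1.0]]
ft_force: [-1.8, -0.5, 4.5]
grip_width: 0.0352
gripper_force: 30.5
```

Request:
send_rows(deltas=[[[0, 0, 0, 0, 0, 0, 0.0], [0, 0, 0, 0, 0, 0, 0.15], [0, 0, 0, 0, 0, 0, 0.15], [0, 0, -0.01, 0, 0, 0, 0.15], [0, 0, -0.03, 0, 0, 0, 0.15], [0, 0, -0.05, 0, 0, 0, 0.15], [0, 0, -0.06, 0, 0, 0, -0.6], [0, 0, -0.03, 0, 0, 0, -1]]])

```text
time_s: 9.6
position: [0.4815, 0.3047, 0.1876]
tool_rot: [[-1.0, -0.012, 0.005], [-0.012, 1.0, 0.002], [-0.005, 0.002, -1.0]]
ft_force: [0.4, -0.2, 0.1]
grip_width: 0.0134
gripper_force: 0.0
```

Run:
```python
from h import *
from rig import optics
A=now();print(A[:3,3].round(4))
for n in('side','top'):
    W=cloud(optics.get_image(n))
    S=sel(W,(.42,.54),(.25,.36),(.03,.055)); print(n,len(S),S.min(0).round(4),S.max(0).round(4),np.median(S[:,2]))
R=rot((-.012,1,0),(0,0,-1))
# behind the leaf: finger axis x=.668, y on fixture axis ; tip at z~.135 -> TCP ~.122
B1=T(R,(.668,.11,.21));B2=T(R,(.668,.0003,.21))
print(step(A,B1,7),step(B1,B2,3))
```

```text
[0.4815 0.3047 0.1876]
side 187 [0.464  0.2841 0.03  ] [0.4987 0.3208 0.0489] 0.04489837562035697
top 172 [0.4649 0.2858 0.0303] [0.4986 0.3175 0.0533] 0.046424442828594606
[-0.0263, -0.0281, -0.0032, 0.0003, 0.0007, -0.0] [0.0004, -0.0366, 0.0, 0.0, 0.0, 0.0]
```

Request:
send_rows(deltas=[[[-0.0263, -0.0281, -0.0032, 0, 0.001, 0, -1], [-0.0263, -0.0281, -0.0032, 0, 0.001, 0, -1], [-0.0263, -0.0281, -0.0032, 0, 0.001, 0, -1], [-0.0263, -0.0281, -0.0032, 0, 0.001, 0, -1], [-0.0263, -0.0281, -0.0032, 0, 0, 0, -1], [-0.0263, -0.0281, -0.0032, 0, 0, 0, -1], [-0.0263, -0.0281, -0.0032, 0, 0, 0, -1], [0.0004, -0.0366, 0, 0, 0, 0, -1], [0.0004, -0.0366, 0, 0, 0, 0, -1], [0.0004, -0.0366, 0, 0, 0, 0, -1], [0, 0, 0, 0, 0, 0, -1]]])

```text
time_s: 11.08
position: [0.6672, -0.0023, 0.2043]
tool_rot: [[-1.0, -0.008, -0.006], [-0.008, 1.0, -0.0], [0.006, 0.0, -1.0]]
ft_force: [0.2, -0.0, 0.3]
grip_width: 0.0005
gripper_force: 0.0
```

Run:
```python
from h import *
from rig import optics,telemetry
A=now();print(A.round(4),telemetry.observe()['q'])
W=cloud(optics.get_image('side'))
S=sel(W,(.64,.70),(-.06,.06),(.1,.26))
for z in np.arange(.15,.26,.004):
    q=S[(S[:,2]>=z)&(S[:,2]<z+.004)]
    if len(q): print(z.round(3),len(q),q.min(0).round(4),q.max(0).round(4))
```

```text
[[-0.9999 -0.0085 -0.0059  0.6672]
 [-0.0085  1.     -0.     -0.0023]
 [ 0.0059  0.     -1.      0.2043]
 [ 0.      0.      0.      1.    ]] [-1.03142094e+01  3.48264987e+01  5.46734169e+01 -6.13429402e-02
  9.08323980e+01 -1.00800160e+02]
0.15 1 [ 0.6444 -0.0062  0.1535] [ 0.6444 -0.0062  0.1535]
0.154 2 [ 0.6418 -0.0079  0.1548] [ 0.643  -0.0065  0.1576]
0.158 7 [ 0.6403 -0.0095  0.1582] [ 0.6464 -0.0051  0.1619]
0.162 16 [ 0.6411 -0.0099  0.162 ] [6.482e-01 1.000e-04 1.654e-01]
0.166 9 [ 0.6437 -0.0085  0.1663] [ 0.6498 -0.0016  0.1698]
0.17 4 [ 0.6459 -0.0085  0.1705] [ 0.6518 -0.0061  0.1732]
0.174 27 [ 0.64   -0.0096  0.1742] [0.6523 0.0077 0.1776]
0.178 8 [ 0.6401 -0.0088  0.1781] [0.6436 0.007  0.1802]
0.21 1 [ 0.6621 -0.0083  0.2139] [ 0.6621 -0.0083  0.2139]
0.214 11 [ 0.6573 -0.0094  0.2145] [ 0.6744 -0.0021  0.218 ]
0.218 14 [ 0.6558 -0.0145  0.2181] [0.668  0.0043 0.2218]
0.222 29 [ 0.6556 -0.0171  0.2225] [0.6733 0.0027 0.2259]
0.226 28 [ 0.6556 -0.0163  0.2261] [0.673  0.0042 0.2299]
0.23 23 [ 0.6558 -0.0169  0.2302] [0.6735 0.003  0.2339]
0.234 32 [ 0.6554 -0.0172  0.2341] [0.674  0.0108 0.2379]
0.238 37 [ 0.6548 -0.017   0.2381] [0.674  0.0102 0.2419]
0.242 32 [ 0.6556 -0.0182  0.2421] [0.6732 0.0103 0.2459]
0.246 25 [ 0.6554 -0.0173  0.246 ] [0.6713 0.0101 0.2497]
0.25 16 [ 0.6553 -0.0169  0.2503] [0.6625 0.0046 0.2529]
0.254 19 [ 0.6543 -0.0182  0.2549] [0.6603 0.0111 0.2579]
0.258 18 [ 0.6535 -0.0295  0.2583] [0.676  0.0235 0.26  ]
```

Run:
```python
import numpy as np
H=np.array([.589,.046]);
def c(t,r=.09,o=.004): t=np.radians(t);return H+r*np.array([-np.cos(t),np.sin(t)])+o*np.array([np.sin(t),np.cos(t)])
th=list(range(90,-1,-6));P=np.array([c(t) for t in th]);print(P[0],P[-1])
for t,d in zip(th[1:],np.diff(P,axis=0)): print(t,(-d[0]).round(4),(-d[1]).round(4))
```

```text
[0.593 0.136] [0.499 0.05 ]
84 0.0094 0.0001
78 0.0094 0.0011
72 0.0092 0.002
66 0.0089 0.003
60 0.0086 0.0039
54 0.0081 0.0048
48 0.0076 0.0056
42 0.007 0.0064
36 0.0063 0.0071
30 0.0055 0.0077
24 0.0046 0.0082
18 0.0038 0.0086
12 0.0028 0.009
6 0.0019 0.0092
0 0.0009 0.0094
```

Request:
send_rows(deltas=[[[-0.005, 0.001, 0, 0, 0, 0, -1], [0, 0, 0.025, 0, 0, 0, -1], [0, 0, 0.03, 0, 0, 0, -1], [0, 0, 0.023, 0, 0, 0, -1], [0.008, 0, 0, 0, 0, 0, -1], [0.01, 0, 0, 0, 0, 0, -1], [0.01, 0, 0, 0, 0, 0, -1], [0.01, 0, 0, 0, 0, 0, -1], [0.01, 0, 0, 0, 0, 0, -1], [0.01, 0, 0, 0, 0, 0, -1], [0.01, 0, 0, 0, 0, 0, -1]]])

```text
time_s: 12.5
position: [0.6035, 0.0003, 0.128]
tool_rot: [[-1.0, -0.012, -0.004], [-0.012, 1.0, -0.0], [0.004, -0.0, -1.0]]
ft_force: [2.6, -0.6, 1.6]
grip_width: 0.0001
gripper_force: 0.0
```

Request:
send_rows(deltas=[[[0.0094, 0, 0.001, 0, 0, 0, -1], [0.0094, 0, 0.0015, 0, 0, 0, -1], [0.0092, 0, 0.002, 0, 0, 0, -1], [0.0089, 0, 0.003, 0, 0, 0, -1], [0.0086, 0, 0.0039, 0, 0, 0, -1], [0.0081, 0, 0.0048, 0, 0, 0, -1], [0.0076, 0, 0.0056, 0, 0, 0, -1], [0.007, 0, 0.0064, 0, 0, 0, -1], [0.0063, 0, 0.0071, 0, 0, 0, -1], [0.0055, 0, 0.0077, 0, 0, 0, -1], [0.0046, 0, 0.0082, 0, 0, 0, -1]]])

```text
time_s: 13.88
position: [0.519, -0.0006, 0.0761]
tool_rot: [[-1.0, -0.012, -0.004], [-0.012, 1.0, 0.0], [0.004, 0.0, -1.0]]
ft_force: [1.3, -0.3, 2.2]
grip_width: 0.0002
gripper_force: 1.0
```

Request:
send_rows(deltas=[[[0.0038, 0, 0.0086, 0, 0, 0, -1], [0.0028, 0, 0.009, 0, 0, 0, -1], [0.0019, 0, 0.0092, 0, 0, 0, -1], [0.0009, 0, 0.008, 0, 0, 0, -1], [0, 0, 0.001, 0, 0, 0, -1], [0, 0, 0, 0, 0, 0, -1]]])

```text
time_s: 14.62
position: [0.5098, -0.0007, 0.0407]
tool_rot: [[-1.0, -0.012, -0.005], [-0.012, 1.0, 0.0], [0.005, 0.0, -1.0]]
ft_force: [-0.7, -0.5, 2.4]
grip_width: -0.0003
gripper_force: 1.1
```

Press in small steps until the stop is felt.

Request:
send_rows(deltas=[[[0, 0, 0.001, 0, 0, 0, -1], [0, 0, 0.001, 0, 0, 0, -1], [0, 0, 0.001, 0, 0, 0, -1], [0, 0, 0, 0, 0, 0, -1]]])

```text
time_s: 15.12
position: [0.5099, -0.0007, 0.0402]
tool_rot: [[-1.0, -0.012, -0.003], [-0.012, 1.0, -0.001], [0.003, -0.001, -1.0]]
ft_force: [-10.5, 1.2, 30.7]
grip_width: 0.0001
gripper_force: 15.4
```

Request:
send_rows(deltas=[[[0, 0, -0.01, 0, 0, 0, -1], [0, 0, -0.04, 0, 0, 0, -0.8], [0, 0, -0.06, 0, 0, 0, -0.5], [0, 0, -0.06, 0, 0, 0, -0.3], [0, 0, -0.03, 0, 0, 0, -0.3], [0, 0, 0, 0, 0, 0, -0.3]]])

```text
time_s: 15.88
position: [0.5114, -0.0008, 0.2398]
tool_rot: [[-1.0, -0.012, 0.0], [-0.012, 1.0, -0.001], [-0.0, -0.001, -1.0]]
ft_force: [-0.6, 0.5, -1.3]
grip_width: 0.0295
gripper_force: 0.0
```

```bash
cat >> h.py <<'E'
YAW=np.radians(-5.3);PIN=np.array([.4788,-.3308]);phi=np.radians(55)
def pick(up,back=0,tilt=phi):
    X=np.array([np.cos(YAW),np.sin(YAW),0]);Y=np.array([-np.sin(YAW),np.cos(YAW),0]);Z=np.array([0,0,1.])
    z=-np.sin(tilt)*Y-np.cos(tilt)*Z
    tip=np.r_[PIN,.064]+.011*(-np.cos(tilt)*Y+np.sin(tilt)*Z)-back*z
    return T(rot(X,z),tip+[0,0,up]+.0098*z)
E
python3 - <<'E'
from h import *
from rig import optics
A=now();B=pick(.09);print(A[:3,3],B[:3,3]);st=step(A,B,14);print(st)
M=A.copy()
for i in range(14):
    M=M@T(cv2.Rodrigues(np.array(st[3:]))[0],st[:3])
    if i%3==1:print(M[:3,3].round(3),M[:3,2].round(2))
d=optics.get_image('top');pickle.dump(d,open('top3.pkl','wb'));W=cloud(d)
for p in [(.504,-.002),(.458,-.0022),(.53,.035)]:
    S=sel(W,(p[0]-.005,p[0]+.005),(p[1]-.005,p[1]+.005),(0,.1));print(p,len(S),np.median(S[:,2]) if len(S) else '')
E
```

```text
[ 0.51141831 -0.00079122  0.23975001] [ 0.47747568 -0.34507574  0.15738962]
[-0.0121, -0.0196, 0.0159, 0.0569, -0.0512, 0.1094]
[ 0.535 -0.042  0.21 ] [ 0.09 -0.12 -0.99]
[ 0.555 -0.116  0.178] [ 0.17 -0.33 -0.93]
[ 0.554 -0.198  0.161] [ 0.16 -0.54 -0.83]
[ 0.528 -0.277  0.156] [ 0.08 -0.71 -0.7 ]
[ 0.477 -0.344  0.157] [-0.08 -0.82 -0.57]
(0.504, -0.002) 0 
(0.458, -0.0022) 0 
(0.53, 0.035) 0
```

Request:
send_rows(deltas=[[[-0.0121, -0.0196, 0.0159, 0.0569, -0.0512, 0.1094, -0.3], [-0.0121, -0.0196, 0.0159, 0.0569, -0.0512, 0.1094, -0.3], [-0.0121, -0.0196, 0.0159, 0.0569, -0.0512, 0.1094, -0.3], [-0.0121, -0.0196, 0.0159, 0.0569, -0.0512, 0.1094, -0.3], [-0.0121, -0.0196, 0.0159, 0.0569, -0.0512, 0.1094, -0.3], [-0.0121, -0.0196, 0.0159, 0.0569, -0.0512, 0.1094, -0.3], [-0.0121, -0.0196, 0.0159, 0.0569, -0.0512, 0.1094, -0.3], [-0.0121, -0.0196, 0.0159, 0.0569, -0.0512, 0.1094, -0.3], [-0.0121, -0.0196, 0.0159, 0.0569, -0.0512, 0.1094, -0.3], [-0.0121, -0.0196, 0.0159, 0.0569, -0.0512, 0.1094, -0.3], [-0.0121, -0.0196, 0.0159, 0.0569, -0.0512, 0.1094, -0.3], [-0.0121, -0.0196, 0.0159, 0.0569, -0.0512, 0.1094, -0.3]]])

```text
time_s: 17.42
position: [0.5114, -0.3016, 0.1518]
tool_rot: [[-0.166, 0.986, 0.026], [0.649, 0.13, -0.75], [-0.742, -0.107, -0.661]]
ft_force: [-0.6, 0.2, 0.1]
grip_width: 0.0301
gripper_force: 0.0
```

Request:
send_rows(deltas=[[[-0.0121, -0.0196, 0.0159, 0.0569, -0.0512, 0.1094, -0.3], [-0.0121, -0.0196, 0.0159, 0.0569, -0.0512, 0.1094, -0.3], [0, 0, 0, 0, 0, 0, -0.3], [0, 0, 0, 0, 0, 0, -0.3]]])

```text
time_s: 17.92
position: [0.4767, -0.3434, 0.1546]
tool_rot: [[0.046, 0.996, -0.077], [0.574, -0.089, -0.814], [-0.817, -0.007, -0.576]]
ft_force: [0.2, -0.2, -0.0]
grip_width: 0.03
gripper_force: 0.0
```

Run:
```python
from h import *
from rig import optics,telemetry
A=now();B=pick(.09);print(A.round(4),telemetry.observe()['q'],step(A,B,1))
tipA=A[:3,3]-.0098*A[:3,2]; tipB=A[:3,3]+.025*A[:3,2]+[0,0,.0348]
for n in('side','top'):
    d=optics.get_image(n);W=cloud(d);R=cv2.Rodrigues(np.array(d['rvec']))[0]
    for t in(tipA,tipB):
        p=d['K']@(R@t+np.ravel(d['tvec']));print(n,t.round(4),(p[:2]/p[2]).round(1))
    if n=='side':
        im=d['image'][250:420,220:460].copy();cv2.imwrite('pics/c4.png',cv2.resize(im,None,fx=3.3,fy=3.3,interpolation=cv2.INTER_CUBIC)[:,:,::-1])
    C=(W-tipA)@A[:3,:3]   # coords in tool axes rel to tipA
    m=(abs(C[...,0])<.02)&(abs(C[...,1])<.045)&(C[...,2]>-.06)&(C[...,2]<.05)
    q=C[m]
    for z in np.arange(-.06,.05,.005):
        k=q[(q[:,2]>=z)&(q[:,2]<z+.005)]
        if len(k):print(z.round(3),len(k),k.min(0).round(4)[:2],k.max(0).round(4)[:2])
```

```text
[[ 0.0458  0.996  -0.0771  0.4767]
 [ 0.5742 -0.0894 -0.8138 -0.3434]
 [-0.8174 -0.007  -0.576   0.1546]
 [ 0.      0.      0.      1.    ]] [-27.49291358  30.30317361  94.67336641 -68.66745103  54.41276168
  20.49014476] [-0.0031, 0.0009, -0.0003, -0.0016, -0.003, 0.0074]
side [ 0.4774 -0.3355  0.1603] [339. 351.]
side [ 0.4747 -0.3638  0.175 ] [354.2 366.3]
-0.06 227 [-0.015  -0.0447] [0.0113 0.0448]
-0.055 235 [-0.0147 -0.0448] [0.0111 0.045 ]
-0.05 210 [-0.0162 -0.0448] [0.0112 0.0444]
-0.045 125 [-0.0154 -0.0371] [0.0116 0.0367]
-0.04 123 [-0.0138 -0.0299] [0.0112 0.0299]
-0.035 124 [-0.0133 -0.0289] [0.0109 0.0283]
-0.03 128 [-0.0132 -0.029 ] [0.0105 0.0284]
-0.025 129 [-0.0135 -0.0289] [0.01   0.0287]
-0.02 126 [-0.0134 -0.0287] [0.0097 0.0283]
-0.015 127 [-0.0135 -0.0285] [0.0103 0.0286]
-0.01 98 [-0.013  -0.0274] [0.0112 0.0271]
-0.005 72 [-0.0127 -0.0221] [0.0098 0.0212]
top [ 0.4774 -0.3355  0.1603] [439.5 264.2]
top [ 0.4747 -0.3638  0.175 ] [456.1 265.3]
-0.06 103 [-0.0148 -0.044 ] [0.011  0.0444]
-0.055 92 [-0.0162 -0.0436] [0.0124 0.0446]
-0.05 49 [-0.0158 -0.0436] [-0.006   0.0449]
-0.045 25 [-0.0152 -0.0344] [-0.0052  0.0336]
-0.04 23 [-0.0143 -0.0262] [-0.0003  0.028 ]
-0.035 15 [-0.013  -0.0282] [0.0057 0.0264]
-0.03 28 [-0.0153 -0.028 ] [-0.0055  0.0269]
-0.025 23 [-0.0142 -0.0277] [-0.0066  0.0271]
-0.02 28 [-0.0154 -0.0298] [-0.0056  0.0256]
-0.015 22 [-0.0132 -0.0294] [0.0003 0.0259]
-0.01 11 [-0.0135 -0.0212] [0.0062 0.0184]
-0.005 2 [-0.011  -0.0211] [-0.0109  0.0145]
```

View pics/c4.png

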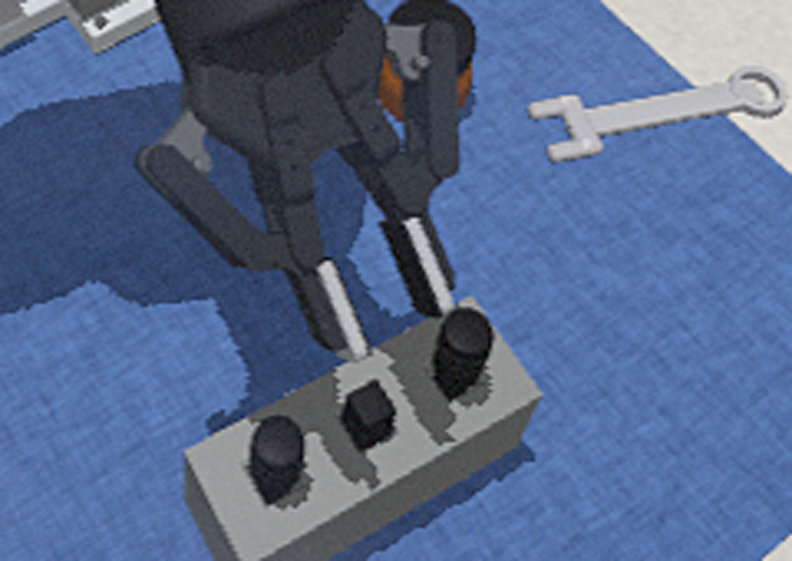

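The crop shows the tilted gripper above the stand, its tips at about (350,355) and (440,310). The square handle is at (368,412) between the two round drivers. The 10 mm tip offset holds along the tool axis, and there is about 6 mm of clearance to each driver. Descending.

Request:
send_rows(deltas=[[[-0.003, 0.001, 0, -0.0016, -0.003, 0.0074, -0.3], [0.0121, 0, 0.0086, 0, 0, 0, -0.3], [0.0121, 0, 0.0086, 0, 0, 0, -0.3], [0.0121, 0, 0.0086, 0, 0, 0, -0.3], [0.0121, 0, 0.0086, 0, 0, 0, -0.3], [0.0121, 0, 0.0086, 0, 0, 0, -0.3], [0, 0, 0, 0, 0, 0, -0.3], [0, 0, 0, 0, 0, 0, -0.3]]], squeeze=60)

```text
time_s: 19.02
position: [0.4777, -0.3466, 0.0845]
tool_rot: [[0.057, 0.996, -0.076], [0.569, -0.095, -0.817], [-0.821, 0.003, -0.572]]
ft_force: [0.1, -0.3, 0.3]
grip_width: 0.0297
gripper_force: 0.0
```

Run:
```python
from h import *
A=now();print(A.round(4),step(A,pick(.001),1))
```

```text
[[ 0.0567  0.9955 -0.0759  0.4777]
 [ 0.5687 -0.0946 -0.8171 -0.3466]
 [-0.8206  0.0031 -0.5715  0.0845]
 [ 0.      0.      0.      1.    ]] [0.0141, -0.0004, 0.0079, -0.0001, 0.0025, -0.0039]
```

Request:
send_rows(deltas=[[[0.007, 0, 0.004, 0, 0.001, -0.002, -0.3], [0.007, 0, 0.004, 0, 0.001, -0.002, -0.3], [0, 0, 0, 0, 0, 0, -0.3], [0, 0, 0, 0, 0, 0, -0.5], [0, 0, 0, 0, 0, 0, -1], [0, 0, 0, 0, 0, 0, -1], [0, 0, 0, 0, 0, 0, -1]]], squeeze=60)

```text
time_s: 19.9
position: [0.4776, -0.3452, 0.0678]
tool_rot: [[0.053, 0.996, -0.076], [0.571, -0.093, -0.816], [-0.819, -0.001, -0.573]]
ft_force: [0.5, 0.2, 0.8]
grip_width: 0.0142
gripper_force: 61.8
```

Request:
send_rows(deltas=[[[-0.008, 0, -0.0057, 0, 0, 0, -1], [-0.012, 0, -0.0085, 0, 0, 0, -1], [-0.0164, 0, -0.0115, 0, 0, 0, -1], [-0.0164, 0, -0.0115, 0, 0, 0, -1], [-0.0164, 0, -0.0115, 0, 0, 0, -1], [-0.0164, 0, -0.0115, 0, 0, 0, -1], [-0.0164, 0, -0.0115, 0, 0, 0, -1], [0, 0, 0, 0, 0, 0, -1]]])

```text
time_s: 20.9
position: [0.4779, -0.345, 0.1941]
tool_rot: [[0.055, 0.996, -0.075], [0.57, -0.093, -0.816], [-0.82, 0.002, -0.573]]
ft_force: [0.6, -0.3, -0.8]
grip_width: 0.0139
gripper_force: 61.6
```

```bash
cat >> h.py <<'E'
# pin pose in tool frame from the pick geometry (origin 48 mm up when the tool was at G)
def ins(out,zoff=0,xoff=0,yawf=np.radians(.8),PT=None):
    "tool pose so that pin_mid is 'out' metres short of clevis, along fixture y from the -y side"
    c=np.array([.4582,-.0025,.051])+[xoff,0,zoff]
    yf=np.array([-np.sin(yawf),np.cos(yawf),0]);xf=np.array([np.cos(yawf),np.sin(yawf),0])
    # pin: z axis = -yf (handle outward), side axis = xf
    Rp=np.stack([xf,np.cross(-yf,xf),-yf],1)
    o=c-yf*(out+.020)        # origin is 20 mm behind pin_mid
    return T(Rp,o)@np.linalg.inv(PT)
E
python3 - <<'E'
from h import *
from rig import optics
A=now();print(A.round(4))
G=np.eye(4);G[:3,:3]=A[:3,:3];G[:3,3]=[.4776,-.3452,.0678]
Rp=rot((-np.sin(YAW),np.cos(YAW),0),(0,0,1))
PT=np.linalg.inv(G)@T(Rp,[*PIN,.048]);np.save('PT.npy',PT);print('pin in tool',PT.round(4))
lift=A@PT;print('pin pred',lift.round(4))
for n in('side','top'):
    W=cloud(optics.get_image(n))
    q=sel(W,(.45,.51),(-.36,-.29),(.07,.165));q=q[np.hypot(q[:,0]-.4788,q[:,1]+.3308)<.013]
    for z in np.arange(.09,.165,.006):
        k=q[(q[:,2]>=z)&(q[:,2]<z+.006)]
        if len(k):print(n,z.round(3),len(k),k.min(0)[:2].round(4),k.max(0)[:2].round(4))
P=ins(.09,PT=PT);print(P.round(3));print(step(A,P,14))
E
```

```text
[[ 0.0546  0.9957 -0.0749  0.4779]
 [ 0.57   -0.0927 -0.8164 -0.345 ]
 [-0.8198  0.0019 -0.5726  0.1941]
 [ 0.      0.      0.      1.    ]]
pin in tool [[ 1.700e-03  5.726e-01 -8.198e-01  2.450e-02]
 [ 1.000e+00 -3.000e-04  1.900e-03 -2.000e-04]
 [ 8.000e-04 -8.198e-01 -5.726e-01 -5.000e-04]
 [ 0.000e+00  0.000e+00  0.000e+00  1.000e+00]]
pin pred [[ 0.9957  0.0924 -0.      0.4791]
 [-0.0924  0.9957  0.     -0.3306]
 [-0.     -0.      1.      0.1743]
 [ 0.      0.      0.      1.    ]]
side 0.132 3 [ 0.4776 -0.334 ] [ 0.4792 -0.3321]
side 0.138 13 [ 0.4757 -0.3347] [ 0.4813 -0.3299]
side 0.144 14 [ 0.4758 -0.3347] [ 0.4817 -0.3285]
side 0.15 12 [ 0.4757 -0.3347] [ 0.4807 -0.3293]
side 0.156 13 [ 0.4756 -0.3344] [ 0.4799 -0.3285]
side 0.162 2 [ 0.476  -0.3345] [ 0.481 -0.331]
top 0.132 1 [ 0.4796 -0.3281] [ 0.4796 -0.3281]
top 0.138 3 [ 0.4756 -0.328 ] [ 0.4817 -0.3266]
top 0.144 4 [ 0.4758 -0.3277] [ 0.4818 -0.3261]
top 0.15 3 [ 0.4779 -0.3282] [ 0.4819 -0.326 ]
top 0.156 1 [ 0.48   -0.3269] [ 0.48   -0.3269]
top 0.162 1 [ 0.478 -0.326] [ 0.478 -0.326]
[[-0.01   1.    -0.007  0.46 ]
 [ 0.82   0.012  0.573 -0.132]
 [ 0.573 -0.    -0.82   0.037]
 [ 0.     0.     0.     1.   ]]
[0.0192, -0.0016, 0.0083, -0.0013, 0.1121, -0.0082]
```

Run:
```python
from h import *
PT=np.load('PT.npy');A=now();P=ins(.085,.08,PT=PT);st=step(A,P,12);print(st,P[:3,3])
M=A.copy()
for i in range(12):
    M=M@T(cv2.Rodrigues(np.array(st[3:]))[0],st[:3])
    if i%3==2:print(M[:3,3].round(3),(M@PT@[0,0,-.046,1]).round(3)[:3])
```

```text
[0.0211, -0.0021, 0.002, -0.0018, 0.1306, -0.0096] [ 0.46007773 -0.12728595  0.11655072]
[ 0.474 -0.306  0.142] [ 0.475 -0.268  0.086]
[ 0.47  -0.251  0.11 ] [ 0.471 -0.195  0.073]
[ 0.466 -0.189  0.101] [ 0.466 -0.122  0.089]
[ 0.46  -0.127  0.117] [ 0.459 -0.062  0.131]
```

Request:
send_rows(deltas=[[[0.0211, -0.0021, 0.002, -0.0018, 0.1306, -0.0096, -1], [0.0211, -0.0021, 0.002, -0.0018, 0.1306, -0.0096, -1], [0.0211, -0.0021, 0.002, -0.0018, 0.1306, -0.0096, -1], [0.0211, -0.0021, 0.002, -0.0018, 0.1306, -0.0096, -1], [0.0211, -0.0021, 0.002, -0.0018, 0.1306, -0.0096, -1], [0.0211, -0.0021, 0.002, -0.0018, 0.1306, -0.0096, -1], [0.0211, -0.0021, 0.002, -0.0018, 0.1306, -0.0096, -1], [0.0211, -0.0021, 0.002, -0.0018, 0.1306, -0.0096, -1], [0.0211, -0.0021, 0.002, -0.0018, 0.1306, -0.0096, -1], [0.0211, -0.0021, 0.002, -0.0018, 0.1306, -0.0096, -1], [0.0211, -0.0021, 0.002, -0.0018, 0.1306, -0.0096, -1], [0.0211, -0.0021, 0.002, -0.0018, 0.1306, -0.0096, -1]]])

```text
time_s: 22.5
position: [0.4595, -0.1269, 0.1168]
tool_rot: [[-0.009, 1.0, -0.009], [0.817, 0.012, 0.576], [0.576, -0.002, -0.817]]
ft_force: [-0.1, 0.1, -1.3]
grip_width: 0.0142
gripper_force: 61.7
```

Request:
send_rows(deltas=[[[0, 0, 0, 0, 0, 0, -1], [0, 0, 0, 0, 0, 0, -1], [0, 0, 0, 0, 0, 0, -1]]])

```text
time_s: 22.88
position: [0.46, -0.1276, 0.1172]
tool_rot: [[-0.011, 1.0, -0.007], [0.821, 0.013, 0.571], [0.571, -0.0, -0.821]]
ft_force: [0.2, -0.1, 0.2]
grip_width: 0.014
gripper_force: 61.6
```

Run:
```python
from h import *
from rig import telemetry
PT=np.load('PT.npy');A=now();print(A.round(4),telemetry.observe()['q'])
print((A@PT).round(4)); B=ins(.085,0,PT=PT);print(step(A,B,1))
```

```text
[[-1.060e-02  9.999e-01 -7.500e-03  4.600e-01]
 [ 8.212e-01  1.300e-02  5.705e-01 -1.276e-01]
 [ 5.706e-01 -1.000e-04 -8.213e-01  1.172e-01]
 [ 0.000e+00  0.000e+00  0.000e+00  1.000e+00]] [-43.76498993  30.04002819  88.63892597  24.02958268  87.52648793
 -51.22385618]
[[ 9.999e-01 -2.000e-04  1.490e-02  4.596e-01]
 [ 1.490e-02  2.500e-03 -9.999e-01 -1.078e-01]
 [ 2.000e-04  1.000e+00  2.500e-03  1.316e-01]
 [ 0.000e+00  0.000e+00  0.000e+00  1.000e+00]]
[-0.0458, 0.0001, 0.0664, -0.0004, 0.0025, 0.0009]
```

Request:
send_rows(deltas=[[[-0.0092, 0, 0.0133, 0, 0.0025, 0.001, -1], [-0.0092, 0, 0.0133, 0, 0, 0, -1], [-0.0092, 0, 0.0133, 0, 0, 0, -1], [-0.0092, 0, 0.0133, 0, 0, 0, -1], [-0.0092, 0, 0.0133, 0, 0, 0, -1], [0, 0, 0, 0, 0, 0, -1], [0, 0, 0, 0, 0, 0, -1]]])

```text
time_s: 23.75
position: [0.4601, -0.1272, 0.0366]
tool_rot: [[-0.01, 1.0, -0.007], [0.819, 0.012, 0.574], [0.574, -0.0, -0.819]]
ft_force: [-0.9, -0.0, -0.9]
grip_width: 0.0143
gripper_force: 61.7
```

Run:
```python
from h import *
from rig import optics
PT=np.load('PT.npy');A=now();print((A@PT).round(4))
for n in('side','top'):
    d=optics.get_image(n);pickle.dump(d,open(n+'4.pkl','wb'));W=cloud(d)
    S=sel(W,(.43,.49),(-.04,.035),(.055,.075));print(n,'ears',len(S),S.min(0).round(4),S.max(0).round(4),rect(S))
    for y in np.arange(-.125,-.05,.008):
        k=sel(W,(.445,.475),(y,y+.008),(.03,.08))
        if len(k):print(' pin y',y.round(3),len(k),k.min(0).round(4)[[0,2]],k.max(0).round(4)[[0,2]])
    T1=sel(W,(.47,.49),(-.007,.003),(.03,.08));print(' tongue',len(T1),np.median(T1,0) if len(T1) else '')
a,b=[pickle.load(open(n+'4.pkl','rb'))['image'] for n in('side','top')]
cv2.imwrite('pics/c5.png',np.hstack([cv2.resize(a[200:300,160:260],(400,400),interpolation=cv2.INTER_CUBIC),cv2.resize(b[230:310,250:330],(400,400),interpolation=cv2.INTER_CUBIC)])[:,:,::-1])
```

```text
[[ 9.999e-01 -1.000e-04  1.380e-02  4.597e-01]
 [ 1.380e-02 -1.400e-03 -9.999e-01 -1.075e-01]
 [ 2.000e-04  1.000e+00 -1.400e-03  5.110e-02]
 [ 0.000e+00  0.000e+00  0.000e+00  1.000e+00]]Traceback (most recent call last):
  File "<stdin>", line 6, in <module>
    return umr_minimum(a, axis, None, out, keepdims, initial, where)
ValueError: zero-size array to reduction operation minimum which has no identity
```

Run:
```python
from h import *
from rig import optics
b=optics.get_image('top');a=pickle.load(open('side4.pkl','rb'));W=cloud(b)
S=sel(W,(.43,.49),(-.04,.035),(.05,.08));print(len(S),rect(S) if len(S)>3 else '')
k=sel(W,(.44,.48),(-.11,-.05),(.03,.08));print(len(k),k.min(0) if len(k) else '')
cv2.imwrite('pics/c5.png',np.hstack([a['image'][:,:400],b['image'][130:330:,200:400].repeat(2,0).repeat(2,1)[:400].copy() if 0 else cv2.resize(b['image'][130:340,180:380],(400,420))])[:,:,::-1])
```

```text
250 (array([467.1,  -2.9]), array([39.2, 43.3]), 88.58, 250)
92 [ 0.45137179 -0.10991746  0.04841576]
```

View pics/c5.png

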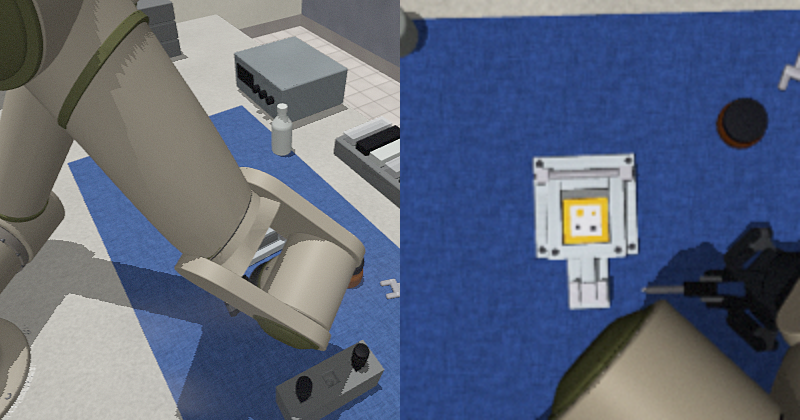

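The top view shows the leaf shut and the pin pointing level at the fork, with its tip at (645,290) and the ears at (590,292) in the panel. The arm blocks the side view. I'll check the x alignment from the top cloud.

Run:
```python
from h import *
from rig import optics
PT=np.load('PT.npy');pin=now()@PT
P=[];E=[]
for i in range(4):
    W=cloud(optics.get_image('top'))
    P.append(sel(W,(.44,.48),(-.106,-.068),(.04,.065)));E.append(sel(W,(.435,.474),(-.03,.025),(.058,.08)))
for S in(P[0],E[0]):print(len(S),S.min(0).round(4),S.max(0).round(4))
P=np.vstack(P);E=np.vstack(E);print('shank',np.polyfit(P[:,1],P[:,0],1),P.mean(0).round(4),'pred x at that y',pin[0,3]-(P[:,1].mean()-pin[1,3])*0.0138)
print('ears',rect(E),E.mean(0).round(4))
for s in(1,-1):
    q=E[(E[:,1]+.0025)*s>.009];print(s,q.mean(0).round(4),q.min(0).round(4),q.max(0).round(4))
```

```text
70 [ 0.4556 -0.1058  0.0495] [ 0.463  -0.0683  0.0611]
181 [ 0.4451 -0.0222  0.0589] [0.4709 0.0171 0.0718]
shank [0.01453559 0.46054229] [ 0.4593 -0.0874  0.055 ] pred x at that y 0.4594622529248829
ears (array([458.3,  -2.6]), array([39.3, 25.9]), 88.84, 727) [ 0.4573 -0.0022  0.0653]
1 [0.4579 0.0126 0.0671] [0.4457 0.0079 0.0605] [0.4699 0.0173 0.0734]
-1 [ 0.4566 -0.0175  0.0671] [ 0.445  -0.0222  0.0584] [ 0.4709 -0.0132  0.0736]
```

Request:
send_rows(deltas=[[[0.0098, 0, 0.0069, 0, 0, 0, -1], [0.0098, 0, 0.0069, 0, 0, 0, -1], [0.0098, 0, 0.0069, 0, 0, 0, -1], [0.0049, 0, 0.0034, 0, 0, 0, -1], [0.0033, 0, 0.0023, 0, 0, 0, -1], [0.0033, 0, 0.0023, 0, 0, 0, -1], [0, 0, 0, 0, 0, 0, -1]]])

```text
time_s: 24.92
position: [0.4593, -0.077, 0.0364]
tool_rot: [[-0.01, 1.0, -0.007], [0.819, 0.012, 0.574], [0.574, -0.001, -0.819]]
ft_force: [0.0, 0.6, -1.4]
grip_width: 0.0143
gripper_force: 61.7
```

Run:
```python
from h import *
PT=np.load('PT.npy');A=now();print((A@PT).round(4),(A@PT@[0,0,-.046,1]).round(4)); print(step(A,ins(0,PT=PT),1))
```

```text
[[ 9.999e-01  3.000e-04  1.390e-02  4.589e-01]
 [ 1.390e-02 -1.700e-03 -9.999e-01 -5.730e-02]
 [-3.000e-04  1.000e+00 -1.700e-03  5.090e-02]
 [ 0.000e+00  0.000e+00  0.000e+00  1.000e+00]] [ 0.4583 -0.0113  0.0509  1.    ]
[0.0285, -0.0, 0.0198, -0.0002, -0.0017, -0.0002]
```

Request:
send_rows(deltas=[[[0.0041, 0, 0.0028, 0, 0, 0, -1], [0.0041, 0, 0.0028, 0, 0, 0, -1], [0.0041, 0, 0.0028, 0, 0, 0, -1], [0.0041, 0, 0.0028, 0, 0, 0, -1], [0, 0, 0, 0, 0, 0, -1]]])

```text
time_s: 25.55
position: [0.459, -0.0569, 0.0367]
tool_rot: [[-0.01, 1.0, -0.008], [0.819, 0.012, 0.574], [0.574, -0.001, -0.819]]
ft_force: [-0.5, -0.1, -1.0]
grip_width: 0.0144
gripper_force: 61.7
```

Request:
send_rows(deltas=[[[0.0041, 0, 0.0029, 0, 0, 0, -1], [0.0041, 0, 0.0029, 0, 0, 0, -1], [0.0025, 0, 0.0017, 0, 0, 0, -1], [0, 0, 0, 0, 0, 0, -1]]])

```text
time_s: 26.05
position: [0.4589, -0.044, 0.0367]
tool_rot: [[-0.01, 1.0, -0.007], [0.819, 0.012, 0.574], [0.574, -0.001, -0.819]]
ft_force: [-0.3, 0.4, -0.1]
grip_width: 0.0145
gripper_force: 61.7
```

Request:
send_rows(deltas=[[[0.0012, 0, 0.0009, 0, 0, 0, -1], [0.0012, 0, 0.0009, 0, 0, 0, -1], [0, 0, 0, 0, 0, 0, -1]]])

```text
time_s: 26.42
position: [0.4591, -0.0422, 0.0365]
tool_rot: [[-0.01, 1.0, -0.007], [0.82, 0.012, 0.572], [0.572, 0.0, -0.82]]
ft_force: [-1.7, -5.1, 0.6]
grip_width: 0.0142
gripper_force: 62.3
```

Request:
send_rows(deltas=[[[0.0012, 0, 0.0009, 0, 0, 0, -1], [0, 0, 0, 0, 0, 0, -1]]])

```text
time_s: 26.68
position: [0.4593, -0.0421, 0.0365]
tool_rot: [[-0.011, 1.0, -0.006], [0.822, 0.012, 0.57], [0.57, 0.001, -0.822]]
ft_force: [-5.0, -13.9, 3.7]
grip_width: 0.0141
gripper_force: 63.3
```

Request:
send_rows(deltas=[[[-0.0012, 0, -0.0009, 0, 0, 0, -1], [0, 0, 0, 0, 0, 0, -0.6], [0, 0, 0, 0, 0, 0, -0.2], [0, 0, 0, 0, 0, 0, -0.1], [0, 0, 0, 0, 0, 0, -0.1], [0, 0, -0.015, 0, 0, 0, -0.1], [0, 0, -0.03, 0, 0, 0, -0.1], [0, 0, -0.05, 0, 0, 0, -0.1], [-0.02, 0, -0.05, 0, 0, 0, -0.1], [-0.05, 0, -0.03, 0, 0, 0, -0.1], [-0.05, 0, -0.03, 0, 0, 0, -0.1], [0, 0, 0, 0, 0, 0, -0.1]]])

```text
time_s: 28.18
position: [0.4611, -0.2611, 0.1354]
tool_rot: [[-0.006, 1.0, -0.005], [0.82, 0.008, 0.573], [0.573, -0.0, -0.82]]
ft_force: [-0.6, 1.3, -0.6]
grip_width: 0.0386
gripper_force: 0.0
```

Run:
```python
from h import *
from rig import optics
print(now()[:3,3])
b=optics.get_image('top');W=cloud(b)
S=sel(W,(.43,.49),(-.07,-.024),(.03,.08));print('handle',len(S),S.min(0).round(4) if len(S) else '',S.max(0).round(4) if len(S) else '')
S=sel(W,(.44,.48),(.0185,.035),(.03,.08));print('nose',len(S),S.min(0).round(4) if len(S) else '',S.max(0).round(4) if len(S) else '')
S=sel(W,(.49,.51),(-.03,.02),(.03,.08));print('bar z',np.median(S[:,2]))
S=sel(W,(.42,.54),(.25,.36),(.03,.06));print('loupe',S.min(0).round(4),S.max(0).round(4))
cv2.imwrite('pics/c6.png',cv2.resize(b['image'][180:340,90:470],(798,336),interpolation=cv2.INTER_CUBIC)[:,:,::-1])
```

```text
[ 0.46110123 -0.26108365  0.13542283]
handle 127 [ 0.4502 -0.0576  0.0446] [ 0.4661 -0.0243  0.0646]
nose 4 [0.4565 0.0194 0.0553] [0.4588 0.0217 0.0572]
bar z 0.05112202945499102
loupe [0.4647 0.2861 0.0307] [0.4986 0.3231 0.0531]
```

View pics/c6.png

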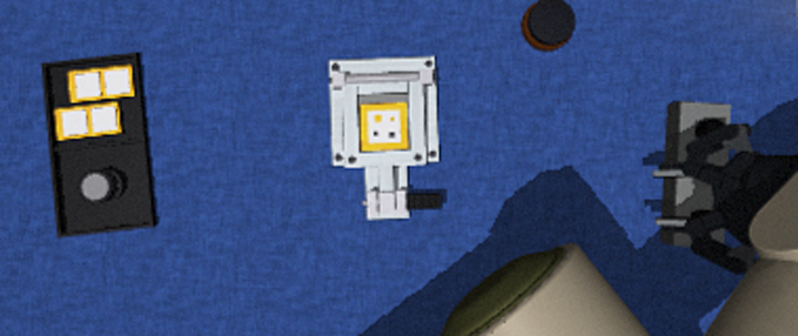

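The final view shows the loupe in the empty bay at (95,186), the leaf shut, and the pin home with its handle against the ear at (425,200). I'll raise the arm clear of the drivers and hand in.

Request:
send_rows(deltas=[[[0.017, 0, -0.025, 0, 0, 0, -0.1], [0.017, 0, -0.025, 0, 0, 0, -0.1], [0, 0, 0, 0, 0, 0, -0.1], [0, 0, 0, 0, 0, 0, -0.1], [0, 0, 0, 0, 0, 0, -0.1]]])

```text
time_s: 28.85
position: [0.4614, -0.2574, 0.1954]
tool_rot: [[-0.009, 1.0, -0.009], [0.818, 0.012, 0.575], [0.575, -0.002, -0.818]]
ft_force: [-0.6, 0.2, -1.1]
grip_width: 0.0384
gripper_force: 0.0
```

```bash
python3 -c "
from rig import env,telemetry
print(telemetry.observe()['position']);print(env.close_job())"
```

```text
[ 0.46135014 -0.2573679   0.1953932 ]
the job is handed in; nothing more can be done
None
```

I handed the job in at about 29 s, and no verdict came back: the final top view shows the magnifier upright in the empty bay, the leaf shut and the pin home against the ear; on the first try the fingertips pressed the magnifier's top with about 16 N, as they sit about 10 mm behind the reported TCP instead of 25 mm ahead, and I used the measured offset from then on.

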